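# Set the drag screw of a microscope's sliding stage

## Robot

A 7-joint arm with a two-finger parallel gripper is mounted at the origin on the work surface. World frame = base frame: x ahead of the robot, y to its left, z up, the work surface at z = 0. Lengths are in m, angles in rad, forces in N, time in s.
With the tool pointing down it reaches from about 0.425 to 0.925 m from the base axis. Payload 6.8 kg.
Tool frame: the origin (TCP) lies between the finger pads; the fingertips stand 22 mm ahead of it and the grasp point (between the pads) lies 3 mm ahead of it; z points along the fingers, y is the direction in which the jaws open and shut (so a half turn about z gives the same grasp; the last joint's range is limited). The gripper opens to 85 mm and grips with 20 to 120 N. Pads are 22 mm wide; open, the fingers measure 114 mm over their backs; the gripper's body (76 mm by 85 mm) begins 54 mm behind the grasp point. The pads swing forward as they close: fully open they stand 13 mm farther back than shut.
Start: joints at [-1.398, 0.477, 0.022, 1.555, -0.011, 1.109, -0.083], TCP at [0.187, 0.649, 0.253] pointing down, gripper open.
Joint ranges: [-2.96, 2.96], [-0.34, 2.1], [-1.41, 1.46], [0.24, 2.44], [-1.37, 4.51], [0.17, 1.92], [-2.96, 2.96]. Speed limits (rad/s): [2.39, 2.39, 3.14, 3.14, 3.14, 3.14, 3.14].

## Interface

Orientations are given as a unit quaternion [w, x, y, z].
In Python, from station import bot gives the robot as it stands. The module is installed in compiled form; this text tells all that it offers.
- The arm moves only by the tool drive_tool, never from a script. Its argument "series" is one flat list of numbers, 7 for each row, row after row: the opening, from -1 (shut) to 1 (fully open), then the shift along the tool's x, y, z in mm, then the turn, a rotation vector about the tool's x, y, z in rad. In form: [jaw, x, y, z, wx, wy, wz, jaw, x, y, z, wx, wy, wz, ...]. A call has 1 to 12 rows; each row shifts and turns the commanded pose from where the row before left it, along the tool's axes as they then stand; what a row does not reach is not made up. A row lasts 1/8 s, in which the tool goes at most 62.5 mm and 10.7 degrees, less where a joint would pass 70% of its speed; a pose out of reach is approached as far as the arm can. A call with a gripper value outside its range is refused whole. The fingers move at their own pace and stop on an object; "force" is the grip in N (left out, the last holds). Time passes only in rows, so rows that do not move let the fingers close. It gives the time, the measured TCP pose, the force and the opening at its end, in the units of the state.
- bot.get_obs(): the state, without advancing time (a new reading comes with each control period).
- bot.read_camera(name): name is "scene" or "top" or "wrist"; returns a dict with "pixels" (480x640x3 uint8, blue, green, red), "camera_matrix" (3x3 intrinsics, pixels), "rvec" (rotation vector, rad) and "tvec" (3), from world to camera coordinates, as OpenCV has them. Camera axes: x right, y down, z forward; pixel columns grow to the right and rows downward; lengths in m; the calibration is good to about 2 mm. A picture is of the moment at which its call begins. There is no depth.
- bot.hand_in(): hands the job in, once; it reports no verdict.
The state is a dict: "t": time; "q": joint angles; "joint_vel": joint speeds; "joint_torque": joint torques, N m; "eef_pos": TCP position; "tool_rot": TCP orientation; "contact_force": force on the tool from outside, world axes, zero at the start; "torque": the same for the moment, N m; "gripper_width": opening from 0.0 (shut) to 1.0 (fully open).
Only numpy, scipy, OpenCV 4.12 (cv2) and the standard library are available. Lean on these libraries where they do the work, as an engineer would, in place of code of your own. Each camera call takes 0.05 s, during which the arm holds its last target. There are 200 camera calls.

## Task

The drag of the microscope's sliding stage needs setting: slide the accessory tray's cover plate all the way back onto its shelf, lift the blue T-key out of whichever pocket holds it, fit it over the brass drag screw of the stage, turn the screw clockwise until it bottoms and then back it off by a quarter of a turn. Take the key off and stand it back upright in the pocket it came from, leaving the tray open. Leave the things in the other pockets and around the work where they are.

Things in the scene. Friction and masses are not known exactly. Their poses are not given: they have to be found in the camera images.
- slide_stage: Fixed sliding stage on the bench: black base plate 200 x 180 mm, 12 mm thick; origin at the centre of its underside, z up. Carriage and an aluminium specimen table on it (90 x 150 mm, centred at x = +30 mm, top 52 mm high). Micrometer heads stick out 62 mm from the carriage at its +x and +y sides, 30 mm high.
- boss_rim (a point): Centre of the rim of the upright aluminium boss that houses the drag screw, at x = -52, y = 0 mm on the stage, 52 mm above the bench. 54 mm outside, bore 36 mm, 14 mm deep. A red mark on the rim points to the stage's +x, black ones every 45 degrees.
- lamp_head (a point): Head of the black stalk lamp fixed to the stage: 20 mm thick, its lowest point 130 mm and its top 175 mm above the bench. Its stalk stands on the base plate's corner at x = +86, y = -78 mm.
- drag_screw (a joint): Angle of the drag screw (rad) about its upright axis: 0 = bottomed (hard stop); grows counter-clockwise seen from above, which backs it off; clockwise tightens. The thread is so fine that the screw does not visibly sink. Friction of about 0.06 N m holds it where it is left. At 0 its tang lies along the stage's y axis.
- screw_head (a point): The brass screw: on its axis, on its flange (34 mm across, in the bottom of the boss bore, 40 mm above the bench); turns with the screw, z up. On the flange stands a flat tang 7 mm thick along this frame's x, 24 mm long along its y and 9 mm high, ending 3 mm below the rim of the boss.
- tray: Fixed white accessory tray 180 (x) x 156 mm (y), 56 mm high; origin at the centre of its underside, z up. Three pockets, each 80 mm in x and 40 mm in y, centred at x = -44 mm, y = -46, 0, +46 mm, floor 5 mm above the bench. From x = -4 to +87 mm a flat shelf at 56 mm, where the cover is slid to. 6 mm high guide strips along both sides and a stop strip at the +x end.
- cover: Loose grey plate 88 (x) x 147 (y) x 5 mm, 0.2 kg, lying on the tray's rim over all three pockets between the guide strips; origin at the centre of its underside, axes as the tray's. Slides about 85 mm along the tray's +x to the stop strip, where the pockets are wholly open. Red upright grip at its centre: 12 mm thick (x), 44 mm long (y), 30 mm high above the plate.
- cover_grip (a point): In the cover's red grip, 8 mm below its top and 27 mm above the plate's underside; axes as the cover's.
- key: Loose T-key 50 mm tall, 90 g, upright in one pocket; origin at the centre of its underside, z up. Two steel prongs below, each 8 mm thick (x), 20 mm long (y), 10 mm high; the 9.5 mm slot between them runs along y and goes over the screw's tang. Above: 30 mm disc to z = 16 mm, 12 mm stem to 26 mm, then the blue grip. The same after half a turn about z.
- key_grip (a point): In the middle of the key's blue grip (12 mm thick in x, 32 mm long in y, 24 mm high), 40 mm above the key's underside and 10 mm below its top; axes as the key's. Fitted on the screw the key's prongs stand on the flange, it stays standing when let go, and it has about 6 degrees of play either way before it drives the tang.
- knob: Loose black plastic knob 30 mm across, 22 mm high, in another pocket; origin at the centre of its underside.
- collar: Loose brass collar 30 mm across, 18 mm high, in the third pocket; origin at the centre of its underside.
- lens: Loose black objective lens with a yellow band, 40 mm across, 58 mm tall, standing on the bench; origin at the centre of its underside.
- dish: Loose small glass dish 55 mm across, 12 mm high, on the specimen table; origin at the centre of its underside.
- vial: Loose amber vial with black cap, 28 mm across, 55 mm tall, standing on the bench; origin at the centre of its underside.
- specimen_box: Loose clear specimen box 52 x 52 mm, 24 mm high, on the bench; origin at the centre of its underside.
Things that resemble listed ones, but are neither listed nor needed, are in the scene too. What is meant by the cover is not brown or pink, and is the larger of those in its own colour.

How it is judged:
By the outcome, as a careful person would: the job done as asked, in the order asked, and still so for the second after the job is handed in, with the robot touching nothing.
It also fails if it takes over 72 s, if anything falls off the work surface, if the arm or the gripper's body presses on something with over 40 N, if the wrist force passes 120 N, or if a joint passes its speed limit or range.

## Working session

There is one attempt and no reset: what is moved stays moved. The work goes in short steps, Python scripts to look and compute and a tool call to move; the robot and the scene stay as the last step left them, time stands still between calls to the robot, and variables do not carry over. Pictures are saved under pics/ and viewed, about 8 in all and at most 12, crops included, and the job is handed in when it is done.

Besides the shell and the picture viewer there is one more tool, called by a JSON object that holds its "api" and its "payload". drive_tool: Moves the arm, as the interface text tells. Its arguments: {"type":"object","properties":{"series":{"type":"array"},"force":{"type":"number"}},"required":["series"]}

```bash
mkdir -p pics; cat > h.py <<'E'
import numpy as np, cv2
from station import bot
def cam(n,f=None):
    c=bot.read_camera(n)
    if f: cv2.imwrite('pics/'+f,c['pixels'])
    np.savez('cam_'+n+'.npz',**{k:np.array(c[k]) for k in c})
    return c
def ld(n): return dict(np.load('cam_'+n+'.npz'))
def ray(c,u,v,z):
    R=cv2.Rodrigues(np.array(c['rvec'],float))[0]; t=np.array(c['tvec'],float).ravel()
    p=cv2.undistortPoints(np.array([[[u,v]]],float),np.array(c['camera_matrix']),None).ravel()
    d=R.T@np.array([p[0],p[1],1]); o=-R.T@t
    return o+d*(z-o[2])/d[2]
def proj(c,P):
    return cv2.projectPoints(np.array(P,float).reshape(-1,3),np.array(c['rvec'],float),np.array(c['tvec'],float),np.array(c['camera_matrix']),None)[0].reshape(-1,2)
E
python3 - <<'E'
from h import *
a=cam('scene','s0.png');b=cam('top','t0.png')
o=bot.get_obs();print(o)
for c in(a,b):
    R=cv2.Rodrigues(np.array(c['rvec'],float))[0];print(-R.T@np.array(c['tvec']).ravel(),np.array(c['camera_matrix'])[0,0])
E
```

```text
{'t': 0.1, 'q': array([-1.39809632,  0.47773931,  0.02238164,  1.55631064, -0.01150988,
        1.10928639, -0.08311482]), 'joint_vel': array([-0.00035299, -0.00302946, -0.00114126, -0.00337108, -0.00103036,
        0.00143463,  0.00037985]), 'joint_torque': array([ 4.46467791e-03, -5.97756958e+01,  1.61330022e+00, -2.81950629e+01,
        1.27471896e-02,  5.05972712e-03, -6.64154598e-06]), 'eef_pos': array([0.18695415, 0.64810069, 0.2524267 ]), 'tool_rot': array([-5.00396353e-05,  1.39955690e-01,  9.90157438e-01, -8.05948287e-04]), 'contact_force': array([ 0.16570061, -0.4955002 , -0.23715877]), 'torque': array([-0.01075096, -0.02477965, -0.00868427]), 'gripper_width': 0.9981431018263941}
[ 1.02121391 -0.4356993   0.64122561] 449.7091297902102
[0.24470253 0.0466585  1.39472574] 554.949479124453
```

View pics/s0.png

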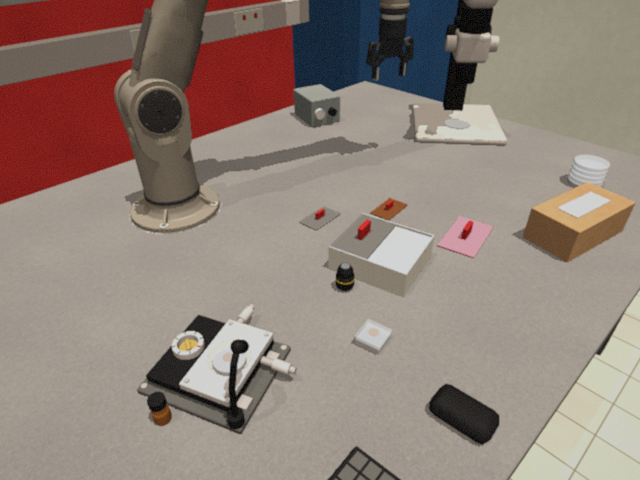

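View pics/t0.png

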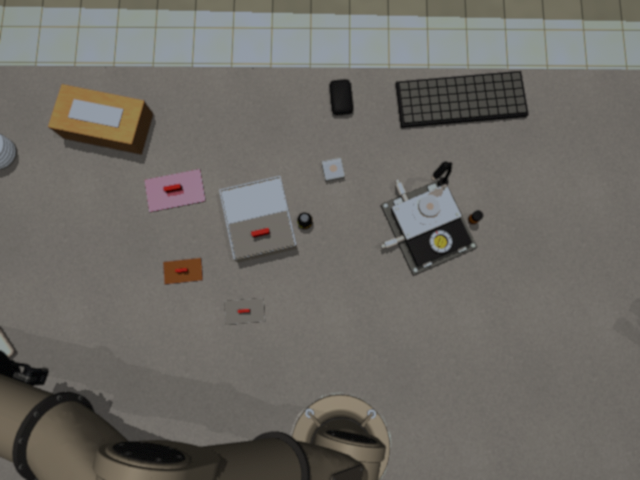

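Cover candidates in the top view: grey plate on the tray, grip at (261,232); smaller grey plate at (244,311); brown one at (183,270); pink one at (174,189). The larger grey one, on the tray, is the one meant. Next is a close crop of it together with the stage.

```bash
python3 - <<'E'
from h import *
b=ld('top')['pixels']
A=cv2.resize(b[165:275,210:310],None,fx=4,fy=4,interpolation=3); B=cv2.resize(b[165:275,378:478],None,fx=4,fy=4,interpolation=3)
cv2.imwrite('pics/c1.png',np.hstack([A,B]))
E
```

```text
(no output)
```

View pics/c1.png

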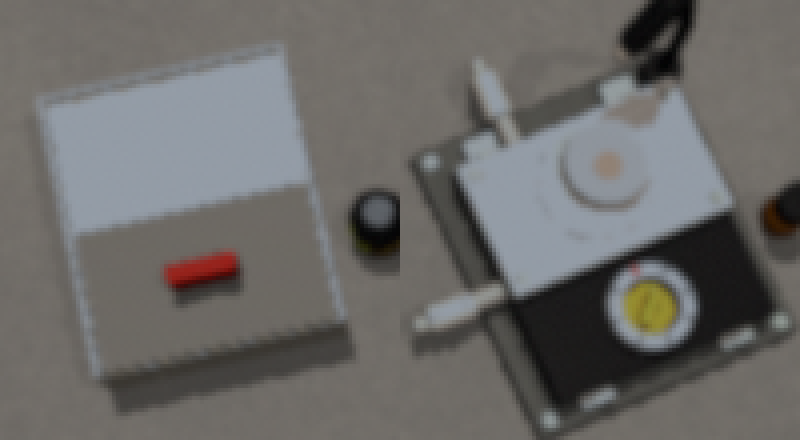

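```bash
python3 - <<'E'
from h import *
c=ld('top')
A=lambda u,v,z:ray(c,210+(u-1.5)/4,165+(v-1.5)/4,z)
B=lambda u,v,z:ray(c,378+(u-401.5)/4,165+(v-1.5)/4,z)
q=[A(*p,.062) for p in((40,100),(282,45),(348,320),(96,378))]
for p in q:print(p.round(4))
m=sum(q)/4;print('tray',m, [np.linalg.norm(q[i]-q[(i+1)%4]) for i in range(4)])
d=(q[0]+q[1]-q[2]-q[3]);print('yaw',np.arctan2(d[1],d[0]))
d=(q[0]-q[1]+q[3]-q[2]);print('yaw y',np.arctan2(-d[0],d[1]))
g=A(201,267,.091);print('grip',g)
print('gripends yaw',A(167,272,.091)-A(237,261,.091))
b=B(652,305,.052);r=B(635,268,.052);print('boss',b,r-b,np.linalg.norm(r-b))
t=[B(*p,.052) for p in((457,168),(672,90),(733,210),(515,298))]
for p in t:print(p.round(4))
print([np.linalg.norm(t[i]-t[(i+1)%4]) for i in range(4)])
d=t[0]+t[1]-t[2]-t[3];print(np.arctan2(d[1],d[0]));d=t[0]+t[3]-t[1]-t[2];print(np.arctan2(-d[0],d[1]))
m=sum(t)/4;print('table',m,'table-boss',m-b,np.linalg.norm(m-b))
E
```

```text
[0.6091 0.3032 0.062 ]
[0.6458 0.1535 0.062 ]
[0.4721 0.1092 0.062 ]
[0.435  0.2615 0.062 ]
tray [0.54050858 0.20685326 0.062     ] [np.float64(0.15414263643919515), np.float64(0.17925897091365378), np.float64(0.15672186546210348), np.float64(0.1789505914917597)]
yaw 0.24215338022837501
yaw y 0.23968956010864542
grip [0.49855085 0.19650525 0.091     ]
gripends yaw [-0.00708335  0.04175754  0.        ]
boss [ 0.48632602 -0.24350212  0.052     ] [0.02303706 0.00970511 0.        ] 0.024997907257483094
[ 0.5717 -0.1253  0.052 ]
[ 0.6229 -0.2603  0.052 ]
[ 0.5464 -0.2954  0.052 ]
[ 0.4899 -0.1597  0.052 ]
[np.float64(0.14440432338882506), np.float64(0.08415618274819996), np.float64(0.1470355323010747), np.float64(0.08866652830020179)]
0.41321282173742807
0.37881003478521225
table [ 0.55775711 -0.21018756  0.052     ] table-boss [0.07143109 0.03331456 0.        ] 0.07881789584583523
```

```bash
cat >> h.py <<'E'
from scipy.spatial.transform import Rotation as Ro
def yaw(R): return np.arctan2(R[1,1],R[0,1])   # world angle of tool y
def plan(P,ty,n,R=None,p=None):
    """rows (dx,dy,dz,wx,wy,wz) to TCP P, pointing down, tool y at world angle ty (mod pi)"""
    o=bot.get_obs(); w,x,y,z=o['tool_rot']; R0=Ro.from_quat([x,y,z,w]); p=np.array(o['eef_pos'])
    s=np.array([np.sin(ty),-np.cos(ty),0]); s=np.array([-np.sin(ty-np.pi)*-1*-1,0,0]) if 0 else s
    Y=np.array([np.cos(ty),np.sin(ty),0]);Z=np.array([0,0,-1.]);T=np.column_stack([np.cross(Y,Z),Y,Z])
    c=[Ro.from_matrix(T),Ro.from_matrix(T@np.diag([-1,-1,1]))]
    r=min(((R0.inv()*k).as_rotvec() for k in c),key=np.linalg.norm)
    for i in range(n):
        d=R0.inv().apply((np.array(P)-p)/(n-i))
        print((d*1000).round(1).tolist(),(r/n).round(4).tolist())
        p=p+R0.apply(d); R0=R0*Ro.from_rotvec(r/n)
def st():
    o=bot.get_obs(); w,x,y,z=o['tool_rot']; R=Ro.from_quat([x,y,z,w]).as_matrix()
    print('t',o['t'],'p',o['eef_pos'].round(4),'yaw',yaw(R).round(4),'tilt',R[:2,2].round(4),'F',o['contact_force'].round(1),'w',o['gripper_width'],'q',o['q'].round(2))
E
sed -i '/if 0 else s/d' h.py
python3 - <<'E'
from h import *
plan([.4987,.1966,.15],.241,10)
c=ld('scene');t=ld('top')
def tri(a,b):
    P=[np.array(k['camera_matrix'])@np.hstack([cv2.Rodrigues(k['rvec'])[0],k['tvec'].reshape(3,1)]) for k in(c,t)]
    X=cv2.triangulatePoints(P[0],P[1],np.array(a,float),np.array(b,float));return (X[:3]/X[3]).ravel()
print('lamp',tri((239,346),(445,169)))
print('boss',tri((187,344),(440.7,241)))
E
```

```text
[-42.5, -34.7, 10.3] [-0.0001, 0.0001, 0.1049]
[-45.9, -30.1, 10.3] [-0.0001, 0.0001, 0.1049]
[-48.8, -25.1, 10.3] [-0.0001, 0.0001, 0.1049]
[-51.1, -19.9, 10.3] [-0.0001, 0.0001, 0.1049]
[-52.9, -14.4, 10.3] [-0.0001, 0.0001, 0.1049]
[-54.2, -8.8, 10.3] [-0.0001, 0.0001, 0.1049]
[-54.8, -3.1, 10.3] [-0.0001, 0.0001, 0.1049]
[-54.8, 2.7, 10.3] [-0.0001, 0.0001, 0.1049]
[-54.2, 8.4, 10.2] [-0.0001, 0.0001, 0.1049]
[-53.0, 14.0, 10.2] [-0.0001, 0.0001, 0.1049]
lamp [ 0.63827392 -0.23405673  0.15706162]
boss [ 0.48697198 -0.24501691  0.04635682]
```

{"api": "drive_tool", "payload": {"series": [0, -42.5, -34.7, 10.3, 0, 0, 0.105, 0, -46, -30, 10.3, 0, 0, 0.105, 0, -49, -25, 10.3, 0, 0, 0.105, 0, -51, -20, 10.3, 0, 0, 0.105, 0, -53, -14.4, 10.3, 0, 0, 0.105, 0, -54.2, -8.8, 10.3, 0, 0, 0.105, 0, -54.8, -3, 10.3, 0, 0, 0.105, 0, -54.8, 2.7, 10.3, 0, 0, 0.105, 0, -54.2, 8.4, 10.3, 0, 0, 0.105, 0, -53, 14, 10.3, 0, 0, 0.105, 0, 0, 0, 0, 0, 0, 0], "force": 40}}

```text
t: 1.48
eef_pos: [0.5007, 0.1919, 0.1496]
tool_rot: [0.001, 0.621, 0.784, -0.001]
contact_force: [-0.2, 0.4, -0.2]
gripper_width: 0.5
```

```bash
python3 - <<'E'
from h import *
st(); plan([.4987,.1966,.09],.241,2)
c=cam('wrist','w1.png')
print(proj(c,[[.4987,.1966,.091]]))
E
```

```text
t 1.475 p [0.5007 0.1919 0.1496] yaw 0.2311 tilt [-0.0002 -0.003 ] F [-0.2  0.4 -0.2] w 0.5003854806708535 q [-0.78  0.4   0.37  2.   -0.2   0.78 -0.06]
[2.6, -0.4, 29.8] [-0.0004, 0.0014, -0.005]
[2.6, -0.4, 29.8] [-0.0004, 0.0014, -0.005]
[[319.78599631 273.32717899]]
```

View pics/w1.png

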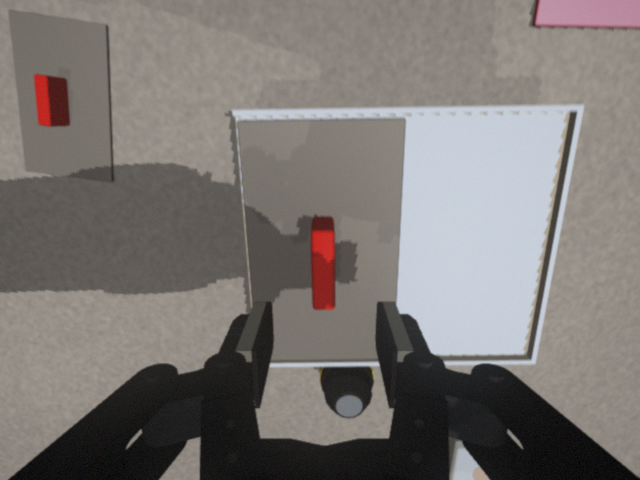

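Wrist view: the cover's red grip spans (313–334, 220–310) and sits between the jaws. It is within 1–4 mm of the measured spot, so I descend and grasp.

{"api": "drive_tool", "payload": {"series": [0, 2, 0, 29.5, 0, 0.001, -0.005, 0, 2, 0, 29.5, 0, 0.001, -0.005, 0, 0, 0, 0, 0, 0, 0, -1, 0, 0, 0, 0, 0, 0, -1, 0, 0, 0, 0, 0, 0, -1, 0, 0, 0, 0, 0, 0, -1, 0, 0, 0, 0, 0, 0], "force": 40}}

```text
t: 2.4
eef_pos: [0.4989, 0.2017, 0.0926]
tool_rot: [-0.001, 0.613, 0.79, 0.002]
contact_force: [-0.8, 0.8, 7.0]
gripper_width: 0.132
```

```bash
python3 - <<'E'
from h import *
st()
c=ld('wrist');print(ray(c,323,268,.091))
P=bot.get_obs()['eef_pos']+.084*np.array([np.cos(.241),np.sin(.241),0]);plan(P,.241,4)
E
```

```text
t 2.4 p [0.4989 0.2017 0.0926] yaw 0.2501 tilt [0.0014 0.0036] F [-0.8  0.8  7. ] w 0.13193857738026848 q [-0.76  0.49  0.33  2.03 -0.25  0.66 -0.02]
[0.49961867 0.19979629 0.091     ]
[-0.2, 21.0, 0.0] [0.0006, -0.0008, 0.0023]
[-0.1, 21.0, 0.0] [0.0006, -0.0008, 0.0023]
[-0.1, 21.0, 0.0] [0.0006, -0.0008, 0.0023]
[-0.0, 21.0, 0.0] [0.0006, -0.0008, 0.0023]
```

{"api": "drive_tool", "payload": {"series": [-1, 0, 10, -1, 0, 0, 0, -1, 0, 15, 0, 0, 0, 0, -1, 0, 20, 0, 0, 0, 0, -1, 0, 20, 0, 0, 0, 0, -1, 0, 15, 0, 0, 0, 0, -1, 0, 3, 0, 0, 0, 0, -1, 0, 0, 0, 0, 0, 0]}}

```text
t: 3.28
eef_pos: [0.5794, 0.2216, 0.0927]
tool_rot: [-0.001, 0.614, 0.79, 0.001]
contact_force: [-2.2, -0.2, 4.9]
gripper_width: 0.128
```

```bash
python3 - <<'E'
from h import *
st();print((bot.get_obs()['eef_pos']-[.4989,.2017,.0926])[:2]@[np.cos(.241),np.sin(.241)])
E
```

```text
t 3.275 p [0.5794 0.2216 0.0927] yaw 0.2498 tilt [0.0003 0.0022] F [-2.2 -0.2  4.9] w 0.12779395506974597 q [-0.7   0.59  0.32  1.83 -0.27  0.76  0.01]
0.08290586298491928
```

Push gently on to the stop, watching the force.

{"api": "drive_tool", "payload": {"series": [-1, 0, 2, 0, 0, 0, 0, -1, 0, 2, 0, 0, 0, 0, -1, 0, 1, 0, 0, 0, 0, -1, 0, 0, 0, 0, 0, 0]}}

```text
t: 3.78
eef_pos: [0.5825, 0.2224, 0.0927]
tool_rot: [-0.002, 0.614, 0.79, -0.0]
contact_force: [-8.0, -1.9, 9.5]
gripper_width: 0.127
```

```bash
python3 - <<'E'
from h import *
st();print((bot.get_obs()['eef_pos']-[.4989,.2017,.0926])[:2]@[np.cos(.241),np.sin(.241)])
E
```

```text
t 3.775 p [0.5825 0.2224 0.0927] yaw 0.2498 tilt [-0.0028  0.0016] F [-8.  -1.9  9.5] w 0.12692238208897602 q [-0.7   0.6   0.32  1.82 -0.27  0.76  0.01]
0.08616315421075757
```

{"api": "drive_tool", "payload": {"series": [0, 0, 0, 0, 0, 0, 0, 0, 0, 0, 0, 0, 0, 0, 0, 0, 0, -30, 0, 0, 0, 0, 0, -25, -50, 0, 0, 0, 0, 0, -40, -30, 0, 0, 0, 0, 0, -40, 0, 0, 0, 0, 0, 0, 0, 0, 0, 0, 0]}}

```text
t: 4.65
eef_pos: [0.4796, 0.196, 0.2025]
tool_rot: [-0.001, 0.613, 0.79, 0.001]
contact_force: [0.3, 0.6, 0.1]
gripper_width: 0.5
```

```bash
python3 - <<'E'
from h import *
st(); c=cam('wrist','w2.png')
E
```

```text
t 4.65 p [0.4796 0.196  0.2025] yaw 0.2505 tilt [-0.0016  0.0026] F [0.3 0.6 0.1] w 0.5003725806336894 q [-0.83  0.29  0.39  2.   -0.15  0.88 -0.11]
```

View pics/w2.png

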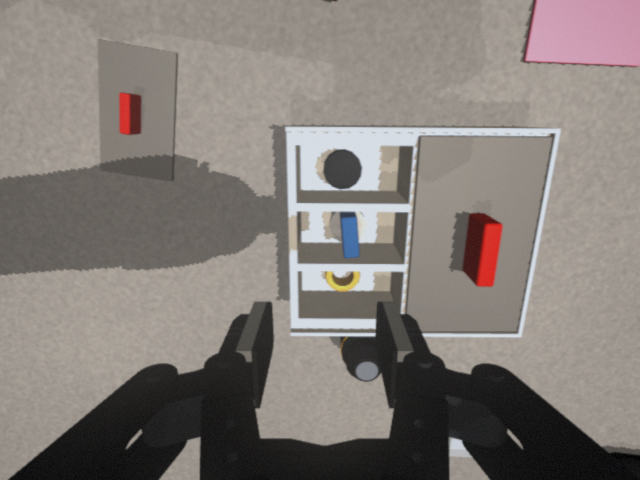

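The key is in the middle pocket, with its blue grip at about (350,235). The knob is in the upper pocket and the collar in the lower one. I enlarge the key.

```bash
python3 - <<'E'
from h import *
b=ld('wrist')['pixels'][185:285,285:415]
cv2.imwrite('pics/c2.png',cv2.resize(b,None,fx=6,fy=6,interpolation=cv2.INTER_CUBIC))
E
```

```text
(no output)
```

View pics/c2.png

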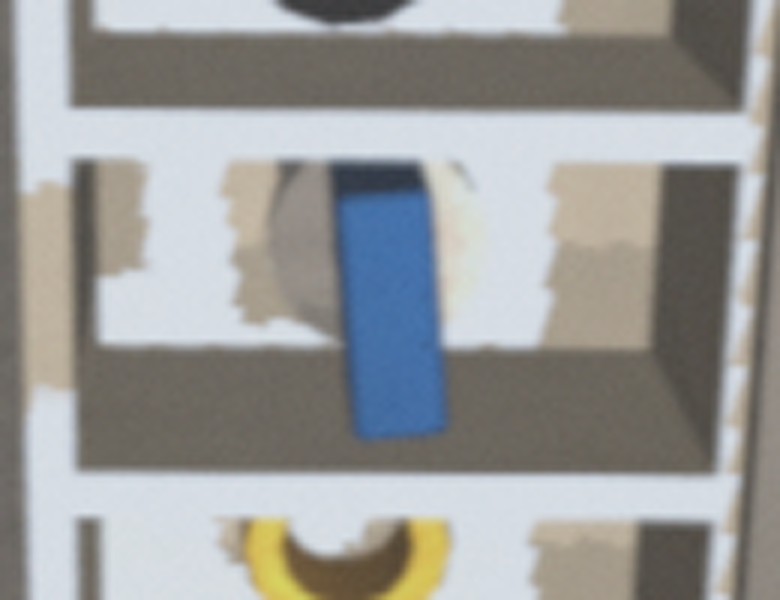

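```bash
python3 - <<'E'
from h import *
c=ld('wrist')
q=[ray(c,285+(u-2.5)/6,185+(v-2.5)/6,.055) for u,v in((340,196),(430,190),(447,430),(357,437))]
m=sum(q)/4;print(m,[np.linalg.norm(q[i]-q[(i+1)%4]).round(4) for i in range(4)])
d=q[0]+q[1]-q[2]-q[3];print('key yaw',np.arctan2(-d[0],d[1]))
# pocket rim corners z=.056
r=[ray(c,285+(u-2.5)/6,185+(v-2.5)/6,.056) for u,v in((72,158),(742,163),(717,470),(78,470))]
print('pocket',sum(r)/4,[np.linalg.norm(r[i]-r[(i+1)%4]).round(4) for i in range(4)])
d=r[1]+r[2]-r[0]-r[3];print('tray yaw',np.arctan2(d[1],d[0]))
t=[.5405,.2069];print('expected',t[0]-.044*np.cos(.241),t[1]-.044*np.sin(.241))
E
```

```text
[0.50005139 0.19797406 0.055     ] [np.float64(0.0108), np.float64(0.0308), np.float64(0.0112), np.float64(0.0309)]
key yaw 0.3388723185220419
pocket [0.50102801 0.19810559 0.056     ] [np.float64(0.0798), np.float64(0.0391), np.float64(0.0795), np.float64(0.0397)]
tray yaw 0.24677892723747988
expected 0.497771609389764 0.19639835080289308
```

```bash
python3 - <<'E'
from h import *
plan([.5,.198,.05],.339,4)
E
```

```text
[-0.9, 4.6, 38.2] [0.0002, -0.0007, -0.0221]
[-1.0, 4.6, 38.2] [0.0002, -0.0007, -0.0221]
[-1.1, 4.6, 38.2] [0.0002, -0.0007, -0.0221]
[-1.2, 4.5, 38.2] [0.0002, -0.0007, -0.0221]
```

Align above first, check, then go down.

{"api": "drive_tool", "payload": {"series": [-0.38, -2, 9, 45, 0, -0.001, -0.044, -0.38, -2, 9, 45, 0, -0.001, -0.044, -0.38, 0, 0, 0, 0, 0, 0, -0.38, 0, 0, 0, 0, 0, 0]}}

```text
t: 5.2
eef_pos: [0.5012, 0.1978, 0.1131]
tool_rot: [0.0, 0.579, 0.816, 0.0]
contact_force: [0.5, 0.6, -0.4]
gripper_width: 0.314
```

```bash
python3 - <<'E'
from h import *
st();plan([.5,.198,.05],.339,2)
E
```

```text
t 5.2 p [0.5012 0.1978 0.1131] yaw 0.3367 tilt [0.0012 0.0001] F [ 0.5  0.6 -0.4] w 0.313520310447694 q [-0.75  0.45  0.33  2.02 -0.22  0.7   0.05]
[0.3, -0.6, 31.5] [0.0006, 0.0001, -0.0012]
[0.3, -0.6, 31.5] [0.0006, 0.0001, -0.0012]
```

{"api": "drive_tool", "payload": {"series": [-0.38, 0, -0.5, 31, 0, 0, 0, -0.38, 0, -0.5, 32, 0, 0, 0, -0.38, 0, 0, 0, 0, 0, 0, -1, 0, 0, 0, 0, 0, 0, -1, 0, 0, 0, 0, 0, 0, -1, 0, 0, 0, 0, 0, 0, -1, 0, 0, 0, 0, 0, 0], "force": 40}}

```text
t: 6.08
eef_pos: [0.5001, 0.1978, 0.0506]
tool_rot: [0.0, 0.578, 0.816, 0.001]
contact_force: [-0.6, -0.4, 8.3]
gripper_width: 0.136
```

```bash
python3 - <<'E'
from h import *
st()
E
```

```text
t 6.075 p [0.5001 0.1978 0.0506] yaw 0.3378 tilt [0.002  0.0013] F [-0.6 -0.4  8.3] w 0.1361722323764539 q [-0.71  0.56  0.28  2.05 -0.28  0.57  0.1 ]
```

```bash
python3 - <<'E'
from h import *
plan([.5,.198,.18],.338,3);print();
E
```

```text
[0.1, 0.1, -43.1] [0.0008, -0.0002, -0.0001]
[0.1, 0.1, -43.1] [0.0008, -0.0002, -0.0001]
[0.1, 0.0, -43.1] [0.0008, -0.0002, -0.0001]
```

{"api": "drive_tool", "payload": {"series": [-1, 0, 0, -20, 0, 0, 0, -1, 0, 0, -50, 0, 0, 0, -1, 0, 0, -60, 0, 0, 0, -1, 0, 0, -20, 0, 0, 0, -1, -50, -19, 0, 0, 0, 0, -1, -58, -21, 0, 0, 0, 0, -1, -58, -21, 0, 0, 0, 0, -1, -58, -21, 0, 0, 0, 0, -1, -58, -21, 0, 0, 0, 0, -1, -58, -21, 0, 0, 0, 0, -1, -58, -21, 0, 0, 0, 0, -1, -45, -18, 0, 0, 0, 0]}}

```text
t: 7.58
eef_pos: [0.4917, -0.2774, 0.1998]
tool_rot: [0.0, 0.579, 0.815, 0.0]
contact_force: [0.7, -0.3, -1.1]
gripper_width: 0.128
```

```bash
python3 - <<'E'
from h import *
cam('wrist','w3.png');st()
E
```

```text
t 7.625 p [ 0.49   -0.2845  0.2005] yaw 0.3296 tilt [ 0.0015 -0.0059] F [-0.2 -6.4  0.4] w 0.13413727154587995 q [-0.02  0.39  0.56  1.9  -0.26  0.91  0.99]
```

View pics/w3.png

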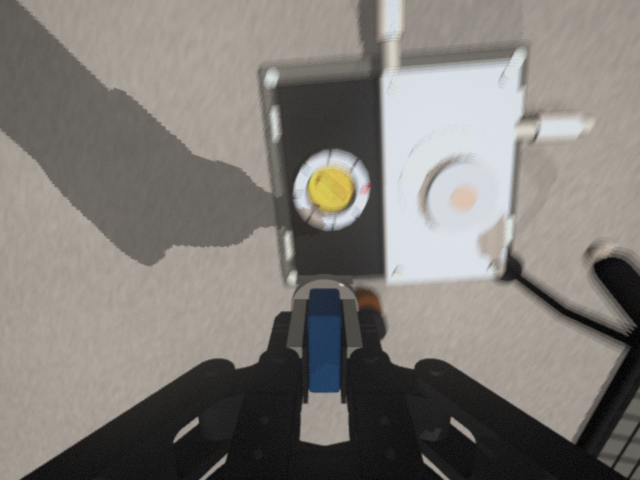

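The boss is at (331,190) with its red mark to the right at (366,187), but motion blurs the picture. I take it again now that the arm is settled.

```bash
python3 - <<'E'
from h import *
cam('wrist');cam('wrist');c=cam('wrist');st()
cv2.imwrite('pics/c3.png',cv2.resize(c['pixels'][130:240,270:400],None,fx=6,fy=5.4545,interpolation=cv2.INTER_CUBIC) if 0 else cv2.resize(c['pixels'][140:240,275:395],None,fx=6,fy=6,interpolation=cv2.INTER_CUBIC))
E
```

```text
t 7.775 p [ 0.4916 -0.2754  0.1993] yaw 0.3355 tilt [-0.0001  0.0002] F [-0.3  0.8 -2.5] w 0.133155638735647 q [-0.03  0.39  0.55  1.91 -0.26  0.91  0.98]
```

View pics/c3.png

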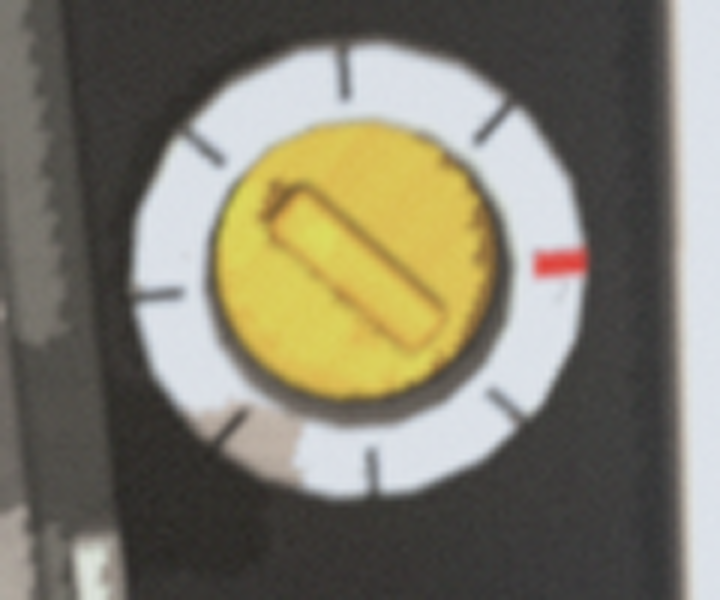

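```bash
python3 - <<'E'
from h import *
c=ld('wrist')
f=lambda u,v,z:ray(c,275+(u-2.5)/6,140+(v-2.5)/6,z)
q=[f(*p,.052) for p in((587,264),(345,42),(133,296),(374,496))]
print('boss',sum(q)/4,np.linalg.norm(q[0]-q[2]),np.linalg.norm(q[1]-q[3]), f(359.5,268.5,.052))
d=q[0]-q[2];print(np.arctan2(d[1],d[0]));d=q[1]-q[3];print(np.arctan2(-d[0],d[1]))
t=[f(*p,.049) for p in((300,187),(444,312),(415,350),(272,230))]
print('tang',sum(t)/4,[np.linalg.norm(t[i]-t[(i+1)%4]).round(4) for i in range(4)])
d=t[0]+t[3]-t[1]-t[2];print('tang y yaw (key x)',np.arctan2(-d[0],d[1]))
E
```

```text
boss [ 0.48818254 -0.24324486  0.052     ] 0.05323578089435954 0.05340844861539279 [ 0.48778255 -0.24219566  0.052     ]
0.40272045081062
0.40412994249109785
tang [ 0.48796745 -0.24290432  0.049     ] [np.float64(0.0226), np.float64(0.0057), np.float64(0.0222), np.float64(0.006)]
tang y yaw (key x) 1.1981756714186695
```

```bash
python3 - <<'E'
from h import *
plan([.4878,-.243,.15],1.198,6)
E
```

```text
[5.3, 1.2, 8.2] [0.0, -0.0, -0.1438]
[5.1, 1.9, 8.2] [0.0, -0.0, -0.1438]
[4.8, 2.6, 8.2] [0.0, -0.0, -0.1438]
[4.3, 3.3, 8.2] [0.0, -0.0, -0.1438]
[3.8, 3.9, 8.2] [0.0, -0.0, -0.1438]
[3.2, 4.4, 8.2] [0.0, -0.0, -0.1438]
```

{"api": "drive_tool", "payload": {"series": [-1, 5.3, 1.2, 8.2, 0, 0, -0.144, -1, 5.1, 1.9, 8.2, 0, 0, -0.144, -1, 4.8, 2.6, 8.2, 0, 0, -0.144, -1, 4.3, 3.3, 8.2, 0, 0, -0.144, -1, 3.8, 3.9, 8.2, 0, 0, -0.144, -1, 3.2, 4.4, 8.2, 0, 0, -0.144, -1, 0, 0, 20, 0, 0, 0, -1, 0, 0, 15, 0, 0, 0, -1, 0, 0, 0, 0, 0, 0, -1, 0, 0, 0, 0, 0, 0]}}

```text
t: 9.02
eef_pos: [0.4887, -0.242, 0.1155]
tool_rot: [0.0, 0.183, 0.983, -0.0]
contact_force: [-0.0, -0.1, -0.9]
gripper_width: 0.132
```

```bash
python3 - <<'E'
from h import *
st();plan([.4878,-.243,.115],1.198,1)
E
```

```text
t 9.025 p [ 0.4887 -0.242   0.1155] yaw 1.2024 tilt [ 0.0005 -0.0001] F [-0.  -0.1 -0.9] w 0.13231547998542248 q [ 0.11  0.46  0.3   2.   -0.2   0.71  1.73]
[0.5, -1.2, 0.5] [0.0001, 0.0005, 0.0044]
```

{"api": "drive_tool", "payload": {"series": [-1, 0.5, -1.2, 8, 0, 0, 0.004, -1, 0, 0, 7, 0, 0, 0, -1, 0, 0, 4, 0, 0, 0, -1, 0, 0, 3, 0, 0, 0, -1, 0, 0, 0, 0, 0, 0]}}

```text
t: 9.65
eef_pos: [0.4872, -0.2433, 0.0928]
tool_rot: [-0.0, 0.185, 0.983, -0.0]
contact_force: [-1.0, -0.2, -0.7]
gripper_width: 0.134
```

```bash
python3 - <<'E'
from h import *
st();plan([.4878,-.243,.0856],1.198,1)
E
```

```text
t 9.65 p [ 0.4872 -0.2433  0.0928] yaw 1.1977 tilt [-0.0004  0.    ] F [-1.  -0.2 -0.7] w 0.13379173128027683 q [ 0.12  0.49  0.28  2.01 -0.22  0.67  1.74]
[-0.5, 0.5, 7.2] [-0.0002, -0.0004, -0.0003]
```

{"api": "drive_tool", "payload": {"series": [-1, 0, 0, 3, 0, 0, 0, -1, 0, 0, 3, 0, 0, 0, -1, 0, 0, 1, 0, 0, 0, -1, 0, 0, 0, 0, 0, 0]}}

```text
t: 10.15
eef_pos: [0.4874, -0.2434, 0.086]
tool_rot: [0.0, 0.185, 0.983, -0.0]
contact_force: [-0.3, -1.5, -1.5]
gripper_width: 0.131
```

```bash
python3 - <<'E'
from h import *
st();print(bot.get_obs()['torque'])
E
```

```text
t 10.15 p [ 0.4874 -0.2434  0.086 ] yaw 1.1978 tilt [-0.     -0.0002] F [-0.3 -1.5 -1.5] w 0.1308777017981188 q [ 0.13  0.5   0.28  2.02 -0.22  0.65  1.75]
[-0.35420192  0.0955158   0.02788103]
```

{"api": "drive_tool", "payload": {"series": [-1, 0, 0, 0, 0, 0, 0.15, -1, 0, 0, 0, 0, 0, 0.15, -1, 0, 0, 0, 0, 0, 0.15, -1, 0, 0, 0, 0, 0, 0.15, -1, 0, 0, 0, 0, 0, 0.1, -1, 0, 0, 0, 0, 0, 0.05, -1, 0, 0, 0, 0, 0, 0], "force": 60}}

```text
t: 11.02
eef_pos: [0.487, -0.2442, 0.0861]
tool_rot: [0.0, 0.533, 0.846, -0.001]
contact_force: [-2.2, -3.8, -1.3]
gripper_width: 0.128
```

```bash
python3 - <<'E'
from h import *
st();print(bot.get_obs()['torque'])
E
```

```text
t 11.025 p [ 0.487  -0.2442  0.0861] yaw 0.4473 tilt [-0.0002 -0.0016] F [-2.2 -3.8 -1.3] w 0.12776660842339388 q [-0.02  0.53  0.48  2.03 -0.39  0.67  1.15]
[-1.11569736  0.50137274  0.04370478]
```

{"api": "drive_tool", "payload": {"series": [-1, 0, 0, 0, 0, 0, 0.05, -1, 0, 0, 0, 0, 0, 0.05, -1, 0, 0, 0, 0, 0, 0, -1, 0, 0, 0, 0, 0, 0]}}

```text
t: 11.52
eef_pos: [0.4868, -0.2438, 0.086]
tool_rot: [-0.0, 0.574, 0.819, -0.0]
contact_force: [-3.1, -4.3, -1.0]
gripper_width: 0.128
```

```bash
python3 - <<'E'
from h import *
st();print(bot.get_obs()['torque'])
E
```

```text
t 11.525 p [ 0.4868 -0.2438  0.086 ] yaw 0.3483 tilt [-0.0007 -0.0006] F [-3.1 -4.3 -1. ] w 0.12780630450307032 q [-0.04  0.54  0.51  2.03 -0.41  0.67  1.08]
[-1.11428523  0.60579609  0.05689907]
```

{"api": "drive_tool", "payload": {"series": [-1, 0, 0, 0, 0, 0, 0.05, -1, 0, 0, 0, 0, 0, 0.04, -1, 0, 0, 0, 0, 0, 0, -1, 0, 0, 0, 0, 0, 0]}}

```text
t: 12.02
eef_pos: [0.4867, -0.2436, 0.086]
tool_rot: [-0.0, 0.61, 0.792, -0.0]
contact_force: [-2.8, -4.5, 0.1]
gripper_width: 0.127
```

```bash
python3 - <<'E'
from h import *
st();print(bot.get_obs()['torque'])
E
```

```text
t 12.025 p [ 0.4867 -0.2436  0.086 ] yaw 0.2584 tilt [-0.0008 -0.0003] F [-2.8 -4.5  0.1] w 0.12702247069026085 q [-0.06  0.54  0.53  2.03 -0.43  0.68  1.01]
[-1.04652841  0.69632875  0.09062869]
```

{"api": "drive_tool", "payload": {"series": [-1, 0, 0, 0, 0, 0, 0.05, -1, 0, 0, 0, 0, 0, 0.05, -1, 0, 0, 0, 0, 0, 0, -1, 0, 0, 0, 0, 0, 0]}}

```text
t: 12.52
eef_pos: [0.4867, -0.2433, 0.0859]
tool_rot: [-0.0, 0.649, 0.761, -0.0]
contact_force: [-3.2, -3.9, -0.5]
gripper_width: 0.128
```

```bash
python3 - <<'E'
from h import *
st();print(bot.get_obs()['torque'])
cam('wrist');c=cam('wrist')
b=proj(c,[[.4878,-.243,.052]])[0].astype(int);print(b)
y=max(0,b[1]-60);x=max(0,b[0]-70)
cv2.imwrite('pics/c4.png',cv2.resize(c['pixels'][y:y+120,x:x+150],None,fx=5,fy=5,interpolation=cv2.INTER_CUBIC));print(x,y)
E
```

```text
t 12.525 p [ 0.4867 -0.2433  0.0859] yaw 0.1587 tilt [-0.001   0.0002] F [-3.2 -3.9 -0.5] w 0.12832959126788482 q [-0.08  0.55  0.56  2.03 -0.45  0.68  0.93]
[-0.98596309  0.82478035  0.05151101]
[323 305]
253 245
```

{"api": "drive_tool", "payload": {"series": [-1, 0, 0, 0, 0, 0, 0.15, -1, 0, 0, 0, 0, 0, 0.17, -1, 0, 0, 0, 0, 0, 0.17, -1, 0, 0, 0, 0, 0, 0.17, -1, 0, 0, 0, 0, 0, 0.17, -1, 0, 0, 0, 0, 0, 0.17, -1, 0, 0, 0, 0, 0, 0.17, -1, 0, 0, 0, 0, 0, 0.17, -1, 0, 0, 0, 0, 0, 0.17, -1, 0, 0, 0, 0, 0, 0.17, -1, 0, 0, 0, 0, 0, 0.1, -1, 0, 0, 0, 0, 0, 0]}}

```text
t: 14.12
eef_pos: [0.4879, -0.2438, 0.086]
tool_rot: [0.001, 1.0, -0.026, 0.0]
contact_force: [-0.9, -5.0, 0.1]
gripper_width: 0.125
```

```bash
python3 - <<'E'
from h import *
st();print(bot.get_obs()['torque'])
E
```

```text
t 14.125 p [ 0.4879 -0.2438  0.086 ] yaw -1.6218 tilt [ 0.0006 -0.0021] F [-0.9 -5.   0.1] w 0.12548481312269996 q [-0.37  0.75  1.01  2.04 -0.87  0.85 -0.47]
[-1.20594315  0.35107402  0.0514337 ]
```

{"api": "drive_tool", "payload": {"series": [-1, 0, 0, 0, 0, 0, 0.16, -1, 0, 0, 0, 0, 0, 0.17, -1, 0, 0, 0, 0, 0, 0.17, -1, 0, 0, 0, 0, 0, 0.17, -1, 0, 0, 0, 0, 0, 0.17, -1, 0, 0, 0, 0, 0, 0.1, -1, 0, 0, 0, 0, 0, 0.06, -1, 0, 0, 0, 0, 0, 0]}}

```text
t: 15.12
eef_pos: [0.4875, -0.2442, 0.086]
tool_rot: [0.001, 0.865, -0.502, 0.001]
contact_force: [-2.5, -5.2, 0.4]
gripper_width: 0.126
```

```bash
python3 - <<'E'
from h import *
st();print(bot.get_obs()['torque'])
E
```

```text
t 15.125 p [ 0.4875 -0.2442  0.086 ] yaw -2.6218 tilt [-0.     -0.0027] F [-2.5 -5.2  0.4] w 0.12590073195942098 q [-0.46  0.92  1.21  2.05 -1.06  1.01 -1.3 ]
[-1.43913193  0.58470174  0.03863505]
```

Near the expected stop, so small steps from here.

{"api": "drive_tool", "payload": {"series": [-1, 0, 0, 0, 0, 0, 0.06, -1, 0, 0, 0, 0, 0, 0.06, -1, 0, 0, 0, 0, 0, 0.04, -1, 0, 0, 0, 0, 0, 0]}}

```text
t: 15.62
eef_pos: [0.4872, -0.2439, 0.0858]
tool_rot: [0.001, 0.822, -0.569, 0.0]
contact_force: [-2.9, -4.5, 0.2]
gripper_width: 0.126
```

```bash
python3 - <<'E'
from h import *
st();print(bot.get_obs()['torque'])
E
```

```text
t 15.625 p [ 0.4872 -0.2439  0.0858] yaw -2.7815 tilt [-0.0006 -0.0016] F [-2.9 -4.5  0.2] w 0.12616535159237652 q [-0.47  0.94  1.24  2.05 -1.09  1.04 -1.44]
[-1.21392248  0.79481214  0.0435994 ]
```

{"api": "drive_tool", "payload": {"series": [-1, 0, 0, 0, 0, 0, 0.04, -1, 0, 0, 0, 0, 0, 0.04, -1, 0, 0, 0, 0, 0, 0]}}

```text
t: 16.0
eef_pos: [0.487, -0.2438, 0.0858]
tool_rot: [0.001, 0.799, -0.602, 0.0]
contact_force: [-3.6, -4.9, 0.7]
gripper_width: 0.13
```

```bash
python3 - <<'E'
from h import *
st();print(bot.get_obs()['torque'])
E
```

```text
t 16.0 p [ 0.487  -0.2438  0.0858] yaw -2.8617 tilt [-0.0009 -0.0015] F [-3.6 -4.9  0.7] w 0.1303623335071957 q [-0.47  0.95  1.25  2.05 -1.1   1.05 -1.51]
[-1.17204104  0.83898186  0.01016848]
```

{"api": "drive_tool", "payload": {"series": [-1, 0, 0, 0, 0, 0, 0.04, -1, 0, 0, 0, 0, 0, 0.04, -1, 0, 0, 0, 0, 0, 0]}}

```text
t: 16.38
eef_pos: [0.4869, -0.2439, 0.0858]
tool_rot: [0.001, 0.774, -0.633, 0.0]
contact_force: [-3.8, -5.1, 1.7]
gripper_width: 0.133
```

```bash
python3 - <<'E'
from h import *
st();print(bot.get_obs()['torque'])
E
```

```text
t 16.375 p [ 0.4869 -0.2439  0.0858] yaw -2.9406 tilt [-0.0014 -0.0019] F [-3.8 -5.1  1.7] w 0.1327425310225866 q [-0.48  0.97  1.26  2.05 -1.11  1.07 -1.58]
[-1.31074438  0.98888113  0.46220672]
```

Bottomed: the torque about z jumped to 0.46 N m. Now I back off. Allowing for the play, the tool should reach yaw ≈ −1.06.

{"api": "drive_tool", "payload": {"series": [-1, 0, 0, 0, 0, 0, -0.17, -1, 0, 0, 0, 0, 0, -0.17, -1, 0, 0, 0, 0, 0, -0.17, -1, 0, 0, 0, 0, 0, -0.17, -1, 0, 0, 0, 0, 0, -0.17, -1, 0, 0, 0, 0, 0, -0.17, -1, 0, 0, 0, 0, 0, -0.17, -1, 0, 0, 0, 0, 0, -0.17, -1, 0, 0, 0, 0, 0, -0.17, -1, 0, 0, 0, 0, 0, -0.17, -1, 0, 0, 0, 0, 0, -0.12, -1, 0, 0, 0, 0, 0, 0]}}

```text
t: 17.88
eef_pos: [0.4879, -0.2436, 0.0862]
tool_rot: [0.0, 0.975, 0.222, 0.001]
contact_force: [-0.9, -5.0, -1.3]
gripper_width: 0.128
```

```bash
python3 - <<'E'
from h import *
st();print(bot.get_obs()['torque'])
E
```

```text
t 17.875 p [ 0.4879 -0.2436  0.0862] yaw -1.1223 tilt [ 0.0015 -0.0004] F [-0.9 -5.  -1.3] w 0.1278075558611424 q [-0.31  0.68  0.9   2.04 -0.77  0.79 -0.06]
[-1.14358929  0.25448897 -0.05427256]
```

{"api": "drive_tool", "payload": {"series": [-1, 0, 0, 0, 0, 0, -0.058, -1, 0, 0, 0, 0, 0, 0]}}

```text
t: 18.12
eef_pos: [0.4879, -0.2434, 0.0862]
tool_rot: [0.0, 0.968, 0.25, 0.0]
contact_force: [-0.8, -4.6, -0.2]
gripper_width: 0.124
```

```bash
python3 - <<'E'
from h import *
st();print(bot.get_obs()['torque'])
E
```

```text
t 18.125 p [ 0.4879 -0.2434  0.0862] yaw -1.0658 tilt [ 0.0011 -0.0007] F [-0.8 -4.6 -0.2] w 0.12437752146515361 q [-0.3   0.68  0.89  2.04 -0.76  0.79 -0.02]
[-1.21553905  0.1681227  -0.04977832]
```

{"api": "drive_tool", "payload": {"series": [-1, 0, 0, 0, 0, 0, 0.1, -1, 0, 0, -10, 0, 0, 0, -1, 0, 0, -20, 0, 0, 0, -1, 0, 0, -40, 0, 0, 0, -1, 0, 0, -45, 0, 0, 0, -1, -40, 0, 0, 0, 0, 0, -1, 0, 0, 0, 0, 0, 0, -1, 0, 0, 0, 0, 0, 0]}}

```text
t: 19.12
eef_pos: [0.4511, -0.2582, 0.2017]
tool_rot: [-0.001, 0.979, 0.202, 0.001]
contact_force: [0.5, 1.3, -0.5]
gripper_width: 0.129
```

```bash
python3 - <<'E'
from h import *
cam('wrist');c=cam('wrist');st()
b=proj(c,[[.4878,-.243,.052]])[0].astype(int)
y=max(0,b[1]-50);x=max(0,b[0]-60);print(x,y,b)
cv2.imwrite('pics/c5.png',cv2.resize(c['pixels'][y:y+100,x:x+120],None,fx=6,fy=6,interpolation=cv2.INTER_CUBIC))
E
```

```text
t 19.225 p [ 0.4515 -0.2582  0.2012] yaw -1.1623 tilt [0.0003 0.0007] F [ 0.5 -0.3 -0.1] w 0.12579888169842138 q [-0.45  0.51  1.13  2.02 -0.57  0.97 -0.19]
264 129 [324 179]
```

View pics/c5.png

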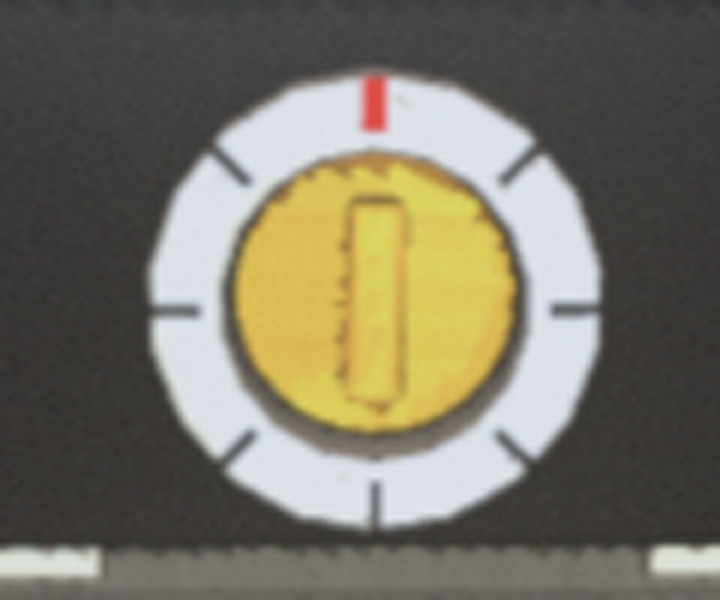

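The tang now lies along the stage's x axis, from (377,198) to (375,402). The red mark axis runs from (374,72) to (376,528), so the screw stands within about 1° of the quarter turn. Now I return the key.

```bash
python3 - <<'E'
from h import *
plan([.5,.198,.19],.338,12)
E
```

```text
[18.8, -33.3, 1.0] [-0.0, -0.0001, -0.125]
[22.8, -30.7, 1.0] [-0.0, -0.0001, -0.125]
[26.5, -27.6, 1.0] [-0.0, -0.0001, -0.125]
[29.7, -24.1, 1.0] [-0.0, -0.0001, -0.125]
[32.5, -20.2, 1.0] [-0.0, -0.0001, -0.125]
[34.7, -16.0, 1.0] [-0.0, -0.0001, -0.125]
[36.5, -11.5, 1.0] [-0.0, -0.0001, -0.125]
[37.6, -6.9, 0.9] [-0.0, -0.0001, -0.125]
[38.2, -2.1, 0.9] [-0.0, -0.0001, -0.125]
[38.1, 2.6, 0.9] [-0.0, -0.0001, -0.125]
[37.5, 7.4, 0.9] [-0.0, -0.0001, -0.125]
[36.3, 12.0, 0.9] [-0.0, -0.0001, -0.125]
```

{"api": "drive_tool", "payload": {"series": [-1, 18.8, -33.3, 1, 0, 0, -0.125, -1, 22.8, -30.7, 1, 0, 0, -0.125, -1, 26.5, -27.6, 1, 0, 0, -0.125, -1, 29.7, -24.1, 1, 0, 0, -0.125, -1, 32.5, -20.2, 1, 0, 0, -0.125, -1, 34.7, -16, 1, 0, 0, -0.125, -1, 36.5, -11.5, 1, 0, 0, -0.125, -1, 37.6, -7, 1, 0, 0, -0.125, -1, 38.2, -2, 1, 0, 0, -0.125, -1, 38, 2.6, 1, 0, 0, -0.125, -1, 37.5, 7.4, 1, 0, 0, -0.125, -1, 36.3, 12, 1, 0, 0, -0.125]}}

```text
t: 20.72
eef_pos: [0.5001, 0.1991, 0.1889]
tool_rot: [-0.0, 0.577, 0.817, -0.0]
contact_force: [0.3, 0.2, -0.7]
gripper_width: 0.129
```

{"api": "drive_tool", "payload": {"series": [-1, 0, 0, 0, 0, 0, 0, -1, 0, 0, 0, 0, 0, 0]}}

```text
t: 20.98
eef_pos: [0.5, 0.1967, 0.1889]
tool_rot: [0.0, 0.579, 0.815, -0.001]
contact_force: [0.0, -1.2, -0.6]
gripper_width: 0.129
```

```bash
python3 - <<'E'
from h import *
st();plan([.5,.198,.125],.338,2)
E
```

```text
t 20.975 p [0.5    0.1967 0.1889] yaw 0.3353 tilt [-0.0005 -0.001 ] F [ 0.  -1.2 -0.6] w 0.1289053237493815 q [-1.08  0.41  0.75  1.99 -0.36  0.89  0.2 ]
[0.6, 0.3, 31.9] [-0.0004, 0.0004, -0.0013]
[0.6, 0.2, 31.9] [-0.0004, 0.0004, -0.0013]
```

{"api": "drive_tool", "payload": {"series": [-1, 0.6, 0.3, 40, 0, 0, 0, -1, 0.5, 0, 45, 0, 0, 0, -1, 0, 0, 35, 0, 0, 0, -1, 0, 0, 10, 0, 0, 0, -1, 0, 0, 5, 0, 0, 0, -1, 0, 0, 0, 0, 0, 0]}}

```text
t: 21.72
eef_pos: [0.5008, 0.1982, 0.055]
tool_rot: [0.0, 0.579, 0.815, 0.001]
contact_force: [0.3, 0.1, -1.0]
gripper_width: 0.125
```

```bash
python3 - <<'E'
from h import *
st()
E
```

```text
t 21.725 p [0.5008 0.1982 0.055 ] yaw 0.3354 tilt [0.0014 0.0007] F [ 0.3  0.1 -1. ] w 0.12478296782304857 q [-0.94  0.61  0.58  2.06 -0.56  0.63  0.36]
```

{"api": "drive_tool", "payload": {"series": [-1, 0, 0, 2.5, 0, 0, 0, -1, 0, 0, 1.5, 0, 0, 0, -1, 0, 0, 0, 0, 0, 0]}}

```text
t: 22.1
eef_pos: [0.5004, 0.1986, 0.0507]
tool_rot: [0.0, 0.579, 0.815, 0.001]
contact_force: [-0.1, 0.3, 3.4]
gripper_width: 0.128
```

```bash
python3 - <<'E'
from h import *
st()
E
```

```text
t 22.1 p [0.5004 0.1986 0.0507] yaw 0.3361 tilt [0.0009 0.0009] F [-0.1  0.3  3.4] w 0.12758823670389874 q [-0.93  0.62  0.57  2.06 -0.56  0.62  0.36]
```

It touches the floor with about 4 N. Release, rise and look.

{"api": "drive_tool", "payload": {"series": [-0.6, 0, 0, 0, 0, 0, 0, -0.38, 0, 0, 0, 0, 0, 0, -0.38, 0, 0, 0, 0, 0, 0, -0.38, 0, 0, -20, 0, 0, 0, -0.38, 0, 0, -50, 0, 0, 0, -0.38, -10, 0, -60, 0, 0, 0, -0.38, -20, 0, -20, 0, 0, 0, -0.38, 0, 0, 0, 0, 0, 0, -0.38, 0, 0, 0, 0, 0, 0]}}

```text
t: 23.22
eef_pos: [0.5091, 0.1705, 0.1996]
tool_rot: [-0.001, 0.579, 0.816, -0.0]
contact_force: [-0.9, 0.2, -0.7]
gripper_width: 0.309
```

```bash
python3 - <<'E'
from h import *
c=cam('wrist','w6.png');st();cam('top','t6.png')
t=ld('top')['pixels'][150:285,210:490]
w=c['pixels'][60:360,200:600]
cv2.imwrite('pics/f.png',np.vstack([cv2.resize(w,(400,300)),cv2.resize(t,(560,270),interpolation=2)[:, :400]]))
cv2.imwrite('pics/f.png',np.hstack([cv2.resize(w,(440,330)),cv2.resize(t[:,140:],(342,330),interpolation=2)]))
E
```

```text
t 23.275 p [0.5089 0.1707 0.1992] yaw 0.337 tilt [-0.0018 -0.0004] F [-0.2 -0.4 -0.5] w 0.3077015888439033 q [-1.05  0.39  0.78  1.98 -0.35  0.91  0.24]
```

View pics/f.png

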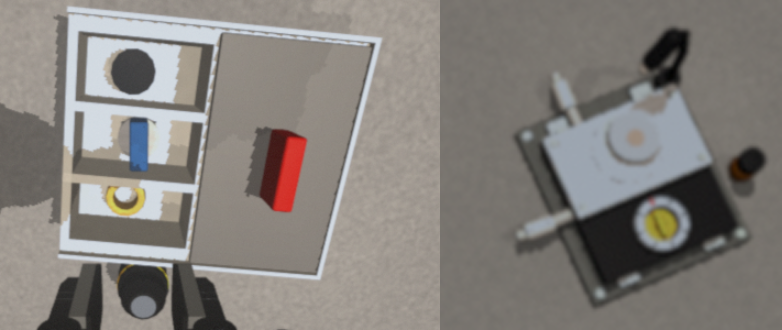

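The final view shows the key upright in the middle pocket (138,145) and the cover against the stop strip with all three pockets open. The knob and collar are in place, and the rest of the stage is undisturbed. The arm is clear, so I hand in.

```bash
python3 -c "
from h import *
print(bot.hand_in())"
```

```text
the job is handed in; nothing more can be done
None
```

The job is done and was handed in at about 23 s of the allowed 72 s. I slid the grey cover 86 mm to its stop and took the key from the middle pocket. I fitted it on the screw, turned it clockwise until it bottomed, backed it off a quarter turn, and stood the key back in its pocket.

**Bottoming:** the screw was half a turn further out than the nearest reading of its tang, so I turned it about 4 rad in all. The torque then jumped from about 0.05 to 0.46 N m. That was about 0.1 rad past where I predicted the stop, which I put down to the key twisting slightly in the grip.

**Back-off:** after I took the key off, the wrist picture showed the tang within about 1° of the stage's x axis, which is a quarter turn from bottomed.

**Final pictures:** the key is upright in the middle pocket, all pockets are open, and the knob and collar are in their pockets. The lens, dish and vial look untouched. The specimen box is outside the final crops, so I did not check it at the end. The gripper is open and touching nothing.

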